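# Put the sterilised ware away in a cam-locked instrument drawer

### The arm

A 6-joint arm with a two-finger parallel gripper is mounted at the origin on the work surface. World frame = base frame: x ahead of the robot, y to its left, z up, the work surface at z = 0. Lengths are in m, angles in rad, forces in N, time in s.
With the tool pointing down it reaches from about 0.375 to 0.75 m from the base axis. Payload 9 kg.
Tool frame: the origin (TCP) lies midway between the tips of the shut fingers; the grasp point (between the pads) lies 19 mm behind it; z points along the fingers, y is the line along which they close (so a half turn about z gives the same grasp; the last joint's range is limited). The gripper opens to 85 mm and grips with 20 to 120 N. Pads are 22 mm wide; open, the fingers measure 114 mm over their backs; the gripper's body (76 mm by 85 mm) begins 54 mm behind the grasp point. The pads swing forward as they close: fully open they stand 13 mm farther back than shut.
Start: joints at [-1.503, 0.104, 0.097, 1.564, 0, 1.353], TCP at [0.169, -0.576, 0.231] pointing down, gripper open.
Joint ranges: [-2.99, 2.99], [-0.84, 1.86], [-1.1, 1.16], [-1.84, 2.11], [-1.51, 1.56], [-3.14, 3.14]. Speed limits (rad/s): [2.22, 2.22, 2.57, 3.14, 3.14, 3.14].

### API

Orientations are given as a rotation vector (axis times angle).
In Python, from station import arm gives the robot as it stands.
- The arm moves only by the shell command python3 shift.py 'ROWS' [FORCE]. ROWS is a JSON object with one list for each field, all of the same length, 1 to 5, a row being the entries at one place: finger_gap (the opening from 0.0 (shut) to 1.0 (fully open)), sx, sy, sz (the shift in normalised numbers (1 is 0.75 m)), rx, ry, rz (a rotation vector in shares of 360 degrees (1.0 is 360 degrees)); each row is the pose to reach, as a shift and turn from the pose commanded when the command began, along the tool's axes at that moment; what a row does not reach only later rows make up. A row lasts 1/8 s, in which the tool goes at most 0.0625 m and 0.188 rad, less where a joint would pass 70% of its speed; a pose out of reach is approached as far as the arm can. The fingers move at their own pace and stop on an object; FORCE is the grip in N (left out, the last holds). Time passes only in rows, so rows that do not move let the fingers close. It prints the time, the measured TCP pose, the force, the opening and the grip force at its end. Shift and turn numbers lie between -1 and 1, and a call with a number outside is refused. Input that does not fit is refused with a message, and nothing moves.
- arm.get_state(): the state, without advancing time (a new reading comes with each control period).
- arm.read_camera(name): name is "side" or "top"; returns a dict with "frame" (420x560x3 uint8, blue, green, red), "K" (3x3 intrinsics, pixels), "cam_to_world" (4x4, takes a point from camera to world coordinates). Camera axes: x right, y up, looking along -z (the intrinsics and any distortion apply to the point x, -y, -z); pixel columns grow to the right and rows downward; lengths in m; the calibration is good to about 2 mm. A picture is of the moment at which its call begins. There is no depth.
- arm.finish_job(): hands the job in; it is judged then, once.
The state is a dict: "t": time; "q": joint angles; "dq": joint speeds; "tau": joint torques, N m; "position": TCP position; "orientation": TCP orientation; "wrist_force": force on the tool from outside, world axes, zero at the start; "torque": the same for the moment, N m; "opening": opening from 0.0 (shut) to 1.0 (fully open); "gripper_force": force on a finger pad.
Only numpy, scipy, OpenCV 4.12 (cv2) and the standard library are available. Lean on these libraries where they do the work, as an engineer would, in place of code of your own. Each camera call takes 0.05 s, during which the arm holds its last target. There are 200 camera calls.

### The job

Put the sterilised ware on the drying mat away in the instrument cabinet: flip the cam lever over to free the drawer, pull the drawer open, lay every long cassette flat in its left-hand bay and stand every round pot upright in its right-hand bay (left and right as the robot faces the drawer), nothing stacked. Then push the drawer fully home and flip the lever all the way back to lock it. Leave the bottle, the jar and the bowl where they stand.

Things in the scene. Friction and masses are not known exactly. Their poses are not given: they have to be found in the camera images.
- cabinet: white bench-top instrument cabinet, fixed, 260 deep (x) x 360 wide (y) x 100 mm high. Origin: on the bench, below the middle of its front face; its -x axis points out of the front (towards the robot), +y is its left as the robot faces it. While the lever's tongue hangs down before the drawer, the drawer can neither open nor, if it stands out, be pushed home.
- drawer (a joint): the drawer's slide, in m: 0 = fully home, 0.17 = fully open (towards the cabinet's -x). It stays where it is left; about 2 N of friction. Its grey front panel, 332 mm wide and 12 mm thick, is flush with the cabinet's front face when home and reaches from 10 to 80 mm above the bench.
- drawer_handle (a point): middle of the drawer's pull handle, a round steel bar 10 mm thick and 120 mm long (along the cabinet's y), 46 mm in front of the drawer front and 68 mm above the bench; it moves with the drawer. Axes as the cabinet's.
- bay_left (a point): point on the floor of the left-hand (cabinet's +y) bay, midway across, 80 mm behind the drawer front's outer face; moves with the drawer, axes as the cabinet's. Floor 18 mm above the bench. The bay is 158 mm wide (y), reaching 68 mm before and 152 mm behind this point; fully open, all but its last 62 mm is clear of the cabinet. Side walls (6 mm) and divider (5 mm, along x) stand 42 mm high.
- bay_right (a point): the same point in the right-hand bay (cabinet's -y side).
- lever (a joint): cam lever hinge at the upper left of the front, rad: 0 = locked, black arm leaning 45 deg to the right (cabinet's -y), steel tongue hanging before the drawer panel; 1.57 = free, arm swung over the top and leaning 45 deg to the left, tongue level above the panel. The arm swings sideways, parallel to the front. Stays where left; about 2 N at the tip turns it; drawer free above 1.15.
- lever_pivot (a point): the point on the lever's hinge axis in the plane of the arm: 18 mm in front of the cabinet's face, 130 mm to the left (+y) of its middle, 104 mm above the bench, on a bracket 40 mm wide that stands 21 mm above the cabinet's top. Axes as the cabinet's.
- lever_tip (a point): centre of the ball (22 mm across) at the end of the lever's arm, 65 mm from the pivot; the arm is a round bar 11 mm thick.
- mat: black drying mat, fixed, 320 (x) x 320 (y) x 3 mm, on which the ware stands at the start. Origin: centre of its underside.
- cassette1: long instrument cassette, a closed aluminium case 100 (its x) x 32 (its y) x 32 mm high, about 0.16 kg. Origin: centre of its underside, z up. May be absent.
- cassette2: a second cassette, the same. May be absent.
- pot1: round lidded steel pot, 50 mm across and 38 mm high, with a knob 14 mm across and 9 mm high on its lid (47 mm in all), about 0.15 kg. Origin: centre of its underside, z up. May be absent.
- pot2: a second pot, the same. May be absent.
- bottle: bystander: white plastic bottle, 66 mm across, 190 mm high. Origin: centre of its underside.
- jar: bystander: amber glass jar with a black cap, 72 mm across, 90 mm high. Origin: centre of its underside.
- bowl: bystander: steel bowl, 100 mm across, 45 mm high. Origin: centre of its underside.

How it is judged:
On the way, in this order (a step that is already met when the one before it is completed fails the run):
1. the lever is flipped over to free, the drawer still shut (value of joint lever above 1.2 rad and value of joint drawer below 0.012 m), for 0.2 s.
2. the drawer is pulled open (more than 120 mm) (value of joint drawer above 0.12 m), for 0.2 s.
3. with the drawer open, every cassette lies flat in the left-hand bay and every pot stands in the right-hand bay, let go and at rest (value of joint drawer above 0.08 m and x of cassette1 in the frame of bay_left between -0.08 and 0.14 m and y of cassette1 in the frame of bay_left between -0.079 and 0.079 m and z of cassette1 in the frame of bay_left between -0.01 and 0.012 m and angle between each of cassette1, cassette2, pot1, pot2's own z axis and vertical below 0.2 rad and x of cassette2 in the frame of bay_left between -0.08 and 0.14 m and y of cassette2 in the frame of bay_left between -0.079 and 0.079 m and z of cassette2 in the frame of bay_left between -0.01 and 0.012 m and x of pot1 in the frame of bay_right between -0.08 and 0.14 m and y of pot1 in the frame of bay_right between -0.079 and 0.079 m and z of pot1 in the frame of bay_right between -0.01 and 0.012 m and x of pot2 in the frame of bay_right between -0.08 and 0.14 m and y of pot2 in the frame of bay_right between -0.079 and 0.079 m and z of pot2 in the frame of bay_right between -0.01 and 0.012 m and contact force between the fingers and cassette1 below 0.2 N and contact force between the fingers and cassette2 below 0.2 N and contact force between the fingers and pot1 below 0.2 N and contact force between the fingers and pot2 below 0.2 N and linear speed of each of cassette1, cassette2, pot1, pot2 below 0.03 m/s), for 0.3 s.
4. the drawer is pushed fully home (value of joint drawer below 0.008 m), for 0.2 s.
At the end, for the whole second after the job is handed in: The drawer is home within 8 mm, the lever back within 0.25 rad of locked, every cassette present inside the left-hand bay and every pot present inside the right-hand bay, each on the drawer's floor (within 12 mm of its height), upright within 0.2 rad (value of joint drawer below 0.008 m and value of joint lever below 0.25 rad and x of cassette1 in the frame of bay_left between -0.08 and 0.14 m and y of cassette1 in the frame of bay_left between -0.079 and 0.079 m and z of cassette1 in the frame of bay_left between -0.01 and 0.012 m and angle between each of cassette1, cassette2, pot1, pot2's own z axis and vertical below 0.2 rad and x of cassette2 in the frame of bay_left between -0.08 and 0.14 m and y of cassette2 in the frame of bay_left between -0.079 and 0.079 m and z of cassette2 in the frame of bay_left between -0.01 and 0.012 m and x of pot1 in the frame of bay_right between -0.08 and 0.14 m and y of pot1 in the frame of bay_right between -0.079 and 0.079 m and z of pot1 in the frame of bay_right between -0.01 and 0.012 m and x of pot2 in the frame of bay_right between -0.08 and 0.14 m and y of pot2 in the frame of bay_right between -0.079 and 0.079 m and z of pot2 in the frame of bay_right between -0.01 and 0.012 m); the robot touches nothing.
It fails at once if the bottle is moved more than 40 mm or tipped over (distance of bottle from where it was at the start of the episode above 0.04 m or angle between bottle's own z axis and vertical above 0.5 rad).
It fails at once if the jar is moved more than 40 mm or tipped over (distance of jar from where it was at the start of the episode above 0.04 m or angle between jar's own z axis and vertical above 0.5 rad).
It fails at once if the bowl is moved more than 40 mm or tipped over (distance of bowl from where it was at the start of the episode above 0.04 m or angle between bowl's own z axis and vertical above 0.5 rad).
Of cassette1, cassette2, pot1, pot2 only 2 to 4 are there at a start; the rules pass over those that are not, and their reading is None.
At some moment in a run one of cassette1, cassette2, pot1, pot2 may be knocked a few centimetres aside while the robot is not near it.
It also fails if it takes over 210 s, if anything falls off the work surface, if the arm or the gripper's body presses on something with over 40 N, if the wrist force passes 120 N, or if a joint passes its speed limit or range.

## Working session

There is one attempt and no reset: what is moved stays moved. The work goes in short steps, Python scripts to look and compute and a shell command to move; the robot and the scene stay as the last step left them, time stands still between calls to the robot, and variables do not carry over. Pictures are saved under pics/ and viewed, at most 14 in all, crops included, and the job is handed in when it is done.

```bash
ls; mkdir -p pics
python3 - <<'E'
from station import arm
import cv2,numpy as np
for n in("top","side"):
    r=arm.read_camera(n);cv2.imwrite(f"pics/{n}0.png",r["frame"]);print(n,np.round(r["K"],1).tolist(),np.round(r["cam_to_world"],3).tolist(),[k for k in r])
s=arm.get_state();print(s["t"],s["position"],s["orientation"],s["opening"])
E
```

```text
pics
shift.py
station.py
top [[457.1, 0.0, 279.2], [0.0, 457.1, 216.3], [0.0, 0.0, 1.0]] [[0.03, 0.989, -0.147, 0.404], [-0.999, 0.028, -0.016, -0.069], [-0.012, 0.147, 0.989, 1.363], [0.0, 0.0, 0.0, 1.0]] ['frame', 'K', 'cam_to_world']
side [[413.3, 0.0, 278.0], [0.0, 413.3, 210.1], [0.0, 0.0, 1.0]] [[-0.756, 0.433, -0.491, -0.041], [-0.655, -0.483, 0.581, 0.675], [0.014, 0.761, 0.649, 0.912], [0.0, 0.0, 0.0, 1.0]] ['frame', 'K', 'cam_to_world']
0.1 [ 0.16914149 -0.57535763  0.23061596] [-3.10840746e+00 -4.47214365e-01 -1.70188204e-04] 1.0013110932288618
```

View pics/top0.png

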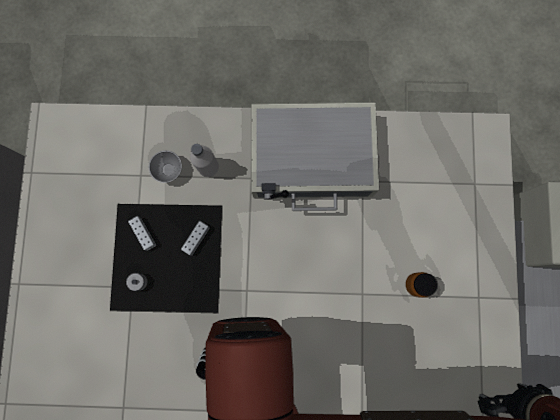

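View pics/side0.png

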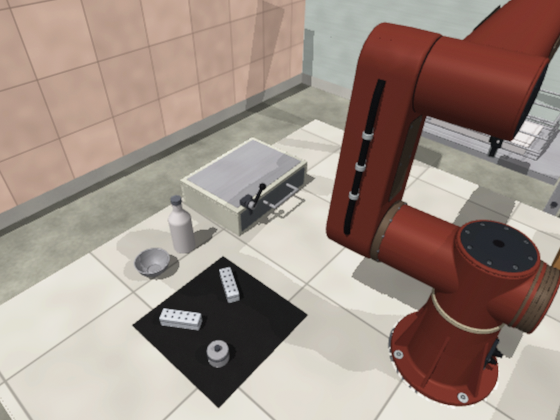

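The top view shows two cassettes at about (142,233) and (195,238), and one pot at (136,282) on the mat. The cabinet is at (315,147), its lever at (270,190) and its handle at (320,210). Next I'll measure them.

```bash
cat > h.py <<'E'
import cv2,numpy as np
from station import arm
from scipy.spatial.transform import Rotation as R
def look(n,save=None):
    r=arm.read_camera(n)
    if save: cv2.imwrite(f"pics/{save}.png",r["frame"])
    return r
def ray(r,uv,z):
    K,T=r["K"],r["cam_to_world"];p=np.linalg.solve(K,np.array([uv[0],uv[1],1.]))
    d=T[:3,:3]@[p[0],-p[1],-p[2]];o=T[:3,3];return o+d*(z-o[2])/d[2]
def proj(r,X):
    T=r["cam_to_world"];c=T[:3,:3].T@(np.array(X,float)-T[:3,3]);v=r["K"]@[c[0],-c[1],-c[2]];return v[:2]/v[2]
def tri(r1,u1,r2,u2):
    a0,a1=ray(r1,u1,0),ray(r1,u1,.3);b0,b1=ray(r2,u2,0),ray(r2,u2,.3)
    A=np.c_[a1-a0,-(b1-b0)];s=np.linalg.lstsq(A,b0-a0,rcond=None)[0]
    p,q=a0+s[0]*(a1-a0),b0+s[1]*(b1-b0);return (p+q)/2,np.linalg.norm(p-q)
def tool(target,rv=None):
    "shift in tool axes from measured pose to target (world), and yaw etc"
    s=arm.get_state();Q=R.from_rotvec(s["orientation"])
    d=Q.inv().apply(np.array(target)-s["position"])
    w=(Q.inv()*R.from_rotvec(rv)).as_rotvec() if rv is not None else None
    return np.round(d,4),None if w is None else np.round(w,3)
def down(yaw): # tool z down, tool y axis along heading yaw in world
    y=np.array([np.cos(yaw),np.sin(yaw),0]);z=np.array([0,0,-1.]);x=np.cross(y,z)
    return R.from_matrix(np.c_[x,y,z]).as_rotvec()
def ware(r):
    "objects on mat in top image: bright blobs inside mat quad"
    g=cv2.cvtColor(r["frame"],cv2.COLOR_BGR2GRAY)
    dark=(g<40).astype(np.uint8);cs,_=cv2.findContours(dark,cv2.RETR_EXTERNAL,cv2.CHAIN_APPROX_NONE)
    m=[c for c in cs if cv2.contourArea(c)>5000 and c[:,0,0].mean()<240]
    m=max(m,key=cv2.contourArea);hull=cv2.convexHull(m)
    mask=cv2.fillConvexPoly(np.zeros_like(g),hull,1);mask=cv2.erode(mask,np.ones((5,5)))
    b=cv2.morphologyEx(((g>70)&(mask>0)).astype(np.uint8),cv2.MORPH_CLOSE,np.ones((3,3)))
    cs,_=cv2.findContours(b,cv2.RETR_EXTERNAL,cv2.CHAIN_APPROX_NONE)
    return hull,[c for c in cs if cv2.contourArea(c)>80]
E
python3 - <<'E'
from h import *
r=look("top");h,cs=ware(r)
q=cv2.boxPoints(cv2.minAreaRect(h))
print("mat",[np.round(ray(r,p,.003)[:2],3).tolist() for p in q])
for c in cs:
    P=np.array([ray(r,p,.035)[:2] for p in c[:,0].astype(float)],np.float32)*1000
    print(np.round(np.array(cv2.minAreaRect(P)[0])),np.round(cv2.minAreaRect(P)[1]),cv2.minAreaRect(P)[2],cv2.contourArea(c),c[:,0].mean(0))
for n in("cab TL",252,104),("TR",375,103),("BR",379,190),("BL",251,195):print(n[0],np.round(ray(r,n[1:],.1),3))
f=r["frame"];a=cv2.resize(f[175:225,240:390],None,fx=5,fy=5,interpolation=cv2.INTER_CUBIC)
s=look("side")["frame"];b=cv2.resize(s[160:240,190:340],None,fx=5,fy=4.0,interpolation=cv2.INTER_CUBIC)
cv2.imwrite("pics/crop1.png",np.vstack([a,b]))
E
```

```text
mat [[0.315, 0.441], [0.632, 0.461], [0.635, 0.129], [0.318, 0.12]]
[399. 365.] [50. 48.] 48.52853775024414 218.0 [134.41666667 281.52083333]
[532. 200.] [33. 99.] 59.89268493652344 341.0 [194.  237.5]
[540. 357.] [104.  33.] 32.73936080932617 350.0 [140.43421053 232.98684211]
cab TL [0.919 0.04  0.1  ]
TR [ 0.931 -0.316  0.1  ]
BR [ 0.674 -0.327  0.1  ]
BL [0.65  0.033 0.1  ]
```

View pics/crop1.png

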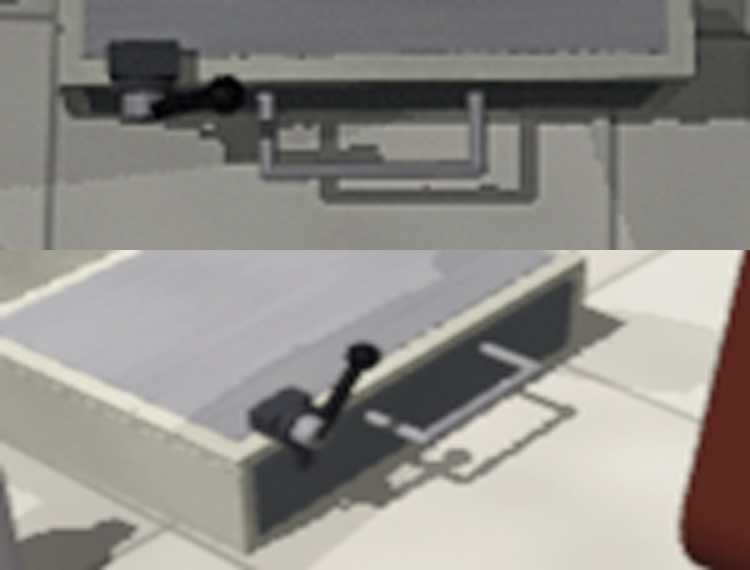

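The crop shows the front top edge running from (252,192) to (378.6,190). The handle bar runs from (293,209.4) to (336,209.2), the ball is at about (286,193.6), and in the side view at about (262.5,183).

Run:
```python
from h import *
r=look("top");s=look("side")
a=ray(r,(252,192.),.1);b=ray(r,(378.6,190),.1);hl=ray(r,(293,209.4),.070);hr=ray(r,(336,209.2),.070)
print(a,b,np.linalg.norm(a-b),hl,hr,np.linalg.norm(hl-hr))
print("ball",tri(r,(286,193.6),s,(190+362/5,160+(355-250)/4)))
def ang(p,q): return np.degrees(np.arctan2(-(q-p)[0],0)) 
y=(a-b)/np.linalg.norm(a-b);y2=(hl-hr)/np.linalg.norm(hl-hr);print("yaw",np.degrees(np.arctan2(-y[0],y[1])),np.degrees(np.arctan2(-y2[0],y2[1])))
# back edge
c=ray(r,(252,104),.1);d=ray(r,(375,103),.1);y3=(c-d)/np.linalg.norm(c-d);print("back",np.degrees(np.arctan2(-y3[0],y3[1])), c,d)
for th in(.01,.02,.03,.04,.05):
    X=np.array([np.cos(th),np.sin(th),0]);Y=np.array([-X[1],X[0],0])
    o=(hl+hr)/2+.046*X;o[2]=0
    P=lambda x,y,z:o+x*X+y*Y+[0,0,z]
    print(th,np.round(o,3),"ball",np.round(P(-.018,.13-.046,.15),3),[np.round(proj(r,P(*k)),1).tolist() for k in[(0,.18,.1),(0,-.18,.1),(.26,.18,.1),(.26,-.18,.1),(-.018,.084,.15)]], np.round(proj(s,P(-.018,.084,.15)),1))
```

```text
[0.65862512 0.03016637 0.1       ] [ 0.67421193 -0.32564686  0.1       ] 0.35615446598074635 [ 0.61714184 -0.08701114  0.07      ] [ 0.62118736 -0.21002418  0.07      ] 0.12307954080594562
ball (array([ 0.64818436, -0.06560344,  0.14446718]), np.float64(0.0009456331507675253))
yaw 2.5083050563360065 1.8836043071116222
back 1.9336891702275047 [0.91877541 0.04029145 0.1       ] [ 0.93079561 -0.31573532  0.1       ]
0.01 [ 0.665 -0.148  0.   ] ball [ 0.646 -0.064  0.15 ] [[251.4, 190.3], [379.5, 192.6], [254.0, 102.5], [378.4, 104.3], [285.4, 193.7]] [262.7 185.3]
0.02 [ 0.665 -0.148  0.   ] ball [ 0.645 -0.064  0.15 ] [[251.3, 191.0], [379.3, 191.9], [253.0, 103.1], [377.3, 103.7], [285.3, 194.0]] [262.8 185.4]
0.03 [ 0.665 -0.147  0.   ] ball [ 0.645 -0.064  0.15 ] [[251.1, 191.6], [379.1, 191.3], [251.9, 103.7], [376.2, 103.2], [285.2, 194.3]] [263.  185.6]
0.04 [ 0.665 -0.147  0.   ] ball [ 0.644 -0.063  0.15 ] [[250.9, 192.2], [378.9, 190.7], [250.9, 104.3], [375.1, 102.6], [285.1, 194.6]] [263.1 185.7]
0.05 [ 0.665 -0.146  0.   ] ball [ 0.643 -0.063  0.15 ] [[250.8, 192.8], [378.7, 190.0], [249.8, 104.9], [374.1, 102.0], [285.0, 194.9]] [263.3 185.9]
```

```bash
cat >> h.py <<'E'
TH=.035;X=np.array([np.cos(TH),np.sin(TH),0]);Y=np.array([-X[1],X[0],0]);O=np.array([.666,-.147,0])
P=lambda x,y,z:O+x*X+y*Y+np.array([0,0,z])
E
python3 - <<'E'
from h import *
s=arm.get_state();print(R.from_rotvec(s["orientation"]).as_matrix().round(3).tolist())
for k in(0,np.pi/2,-np.pi/2,np.pi): print(k,tool(P(-.018,.045,.22),down(TH+k)))
E
```

```text
[[0.959, 0.282, -0.0], [0.282, -0.959, 0.0], [0.0, -0.0, -1.0]]
0 (array([ 0.5912, -0.3192,  0.0112]), array([-0.  , -0.  , -1.32]))
1.5707963267948966 (array([ 0.5912, -0.3192,  0.0112]), array([ 0.000e+00, -1.000e-03, -2.891e+00]))
-1.5707963267948966 (array([ 0.5912, -0.3192,  0.0112]), array([-0.   , -0.   ,  0.251]))
3.141592653589793 (array([ 0.5912, -0.3192,  0.0112]), array([-0.   ,  0.   ,  1.822]))
```

Units first: shifts go in shares of 0.75 m and turns go in shares of 360 degrees. So 0.591 m / 0.75 = 0.788, 0.4 m / 0.75 = 0.5333, 0.251 rad / 6.2832 = 0.0399.

```bash
for i in 1; do python3 shift.py '{"finger_gap": [0, 0, 0, 0, 0], "sx": [0.2667, 0.5333, 0.788, 0.788, 0.788], "sy": [-0.144, -0.288, -0.4253, -0.4253, -0.4253], "sz": [0, 0, 0.0147, 0.0147, 0.0147], "rx": [0, 0, 0, 0, 0], "ry": [0, 0, 0, 0, 0], "rz": [0.0159, 0.0318, 0.0399, 0.0399, 0.0399]}'; done
python3 -c "
from h import *
print(tool(P(-.018,.045,.22),down(TH-np.pi/2)),arm.get_state()['q'])"
```

```text
t: 0.92
position: [0.3923, -0.3542, 0.2276]
orientation: [3.141, 0.054, 0.001]
wrist_force: [1.2, -0.6, 0.4]
opening: 0.0
gripper_force: 0.0
(array([ 0.2627, -0.2427,  0.0076]), array([ 0.001, -0.   , -0.001])) [-9.82170886e-01 -1.15690915e-01 -1.28445117e-01  1.55736335e+00
 -1.08657949e-05  2.12492364e+00]
```

To row units: 0.26 m / 0.75 = 0.3467, -0.24 m / 0.75 = -0.32, -0.9 rad / 6.2832 = -0.1432.

```bash
python3 shift.py '{"finger_gap": [0, 0, 0, 0, 0], "sx": [0.3467, 0.3467, 0.3467, 0.3467, 0.3467], "sy": [-0.32, -0.32, -0.32, -0.32, -0.32], "sz": [0, 0, 0, 0, 0], "rx": [0, 0, 0, 0, 0], "ry": [0, 0, 0, 0, 0], "rz": [-0.1432, -0.1432, -0.1432, -0.1432, -0.1432]}' >/dev/null
python3 shift.py '{"finger_gap": [0, 0, 0, 0, 0], "sx": [0, 0, 0, 0, 0], "sy": [0, 0, 0, 0, 0], "sz": [0, 0, 0, 0, 0], "rx": [0, 0, 0, 0, 0], "ry": [0, 0, 0, 0, 0], "rz": [-0.1432, -0.1432, -0.1432, -0.1432, -0.1432]}'
python3 -c "
from h import *
print(tool(P(-.018,.045,.22),down(TH+np.pi/2)),arm.get_state()['q'])"
```

```text
t: 2.17
position: [0.6132, -0.1359, 0.2274]
orientation: [-1.903, -2.5, 0.0]
wrist_force: [1.0, -0.5, -0.4]
opening: -0.005
gripper_force: 0.0
(array([0.0232, 0.0409, 0.0074]), array([-0.   , -0.   , -1.336])) [-4.25881190e-01  1.90647372e-01  1.84462073e-01  1.56480266e+00
 -5.86912781e-05  8.75381234e-01]
```

To row units: 0.041 m / 0.75 = 0.0547, 0.023 m / 0.75 = 0.0307, -0.9 rad / 6.2832 = -0.1432.

```bash
python3 shift.py '{"finger_gap": [0, 0, 0, 0, 0], "sx": [0.0307, 0.0307, 0.0307, 0.0307, 0.0307], "sy": [0.0547, 0.0547, 0.0547, 0.0547, 0.0547], "sz": [0.0093, 0.0093, 0.0093, 0.0093, 0.0093], "rx": [0, 0, 0, 0, 0], "ry": [0, 0, 0, 0, 0], "rz": [-0.1432, -0.1432, -0.1432, -0.1432, -0.1432]}' >/dev/null
python3 shift.py '{"finger_gap": [0, 0, 0, 0], "sx": [0, 0, 0, 0], "sy": [0, 0, 0, 0], "sz": [0, 0, 0, 0], "rx": [0, 0, 0, 0], "ry": [0, 0, 0, 0], "rz": [-0.0694, -0.0694, -0.0694, -0.0694]}'
python3 -c "
from h import *
print(tool(P(-.018,.045,.135),down(TH+np.pi/2)),arm.get_state()['q'])"
```

```text
t: 3.3
position: [0.6468, -0.103, 0.2204]
orientation: [0.045, -3.141, -0.0]
wrist_force: [0.2, -0.6, 0.6]
opening: 0.001
gripper_force: 0.0
(array([0.0003, 0.0004, 0.0854]), array([ 0.   , -0.   , -0.006])) [-3.57132626e-01  2.74085964e-01  2.66971412e-01  1.56383721e+00
 -5.35880341e-05 -3.85744101e-01]
```

To row units: 0.085 m / 0.75 = 0.1133, 0.045 m / 0.75 = 0.06.

```bash
python3 shift.py '{"finger_gap": [0, 0, 0], "sx": [0, 0, 0], "sy": [0, 0, 0], "sz": [0.06, 0.1133, 0.1133], "rx": [0, 0, 0], "ry": [0, 0, 0], "rz": [0, 0, 0]}' >/dev/null
python3 shift.py '{"finger_gap": [0, 0, 0, 0, 0], "sx": [0, 0, 0, 0, 0], "sy": [0.0267, 0.0533, 0.08, 0.1067, 0.1067], "sz": [0, 0, 0, 0, 0], "rx": [0, 0, 0, 0, 0], "ry": [0, 0, 0, 0, 0], "rz": [0, 0, 0, 0, 0]}'
python3 shift.py '{"finger_gap": [0, 0, 0], "sx": [0, 0, 0], "sy": [0.0093, 0.0187, 0.0187], "sz": [0, 0, 0], "rx": [0, 0, 0], "ry": [0, 0, 0], "rz": [0, 0, 0]}'
python3 -c "
from h import *
r=look('top');s=look('side','side1')
a=cv2.resize(r['frame'][150:230,230:350],None,fx=5,fy=3.7);b=cv2.resize(s['frame'][140:230,180:300],None,fx=5,fy=3.3)
cv2.imwrite('pics/c2.png',np.vstack([a,b]))"
```

```text
t: 4.3
position: [0.6449, -0.0209, 0.1368]
orientation: [-0.049, 3.14, 0.0]
wrist_force: [0.8, 0.1, -0.4]
opening: 0.001
gripper_force: 0.0
t: 4.68
position: [0.6438, -0.0087, 0.1352]
orientation: [0.046, -3.141, -0.001]
wrist_force: [-0.3, -0.8, 0.1]
opening: -0.002
gripper_force: 0.3
```

View pics/c2.png

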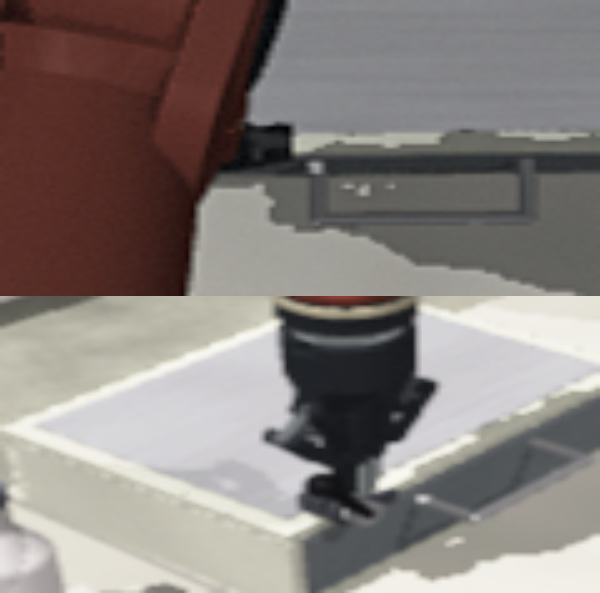

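The lever seems to have gone over: the tongue looks level at about (330–385,510) in the crop. I'll lift, move above the handle and check.

To row units: -0.085 m / 0.75 = -0.1133, -0.06 m / 0.75 = -0.08.

```bash
python3 shift.py '{"finger_gap": [0, 0], "sx": [0, 0], "sy": [0, 0], "sz": [-0.08, -0.1133], "rx": [0, 0], "ry": [0, 0], "rz": [0, 0]}' >/dev/null
python3 shift.py '{"finger_gap": [0, 0, 0, 0], "sx": [0, 0, 0, 0], "sy": [-0.08, -0.16, -0.1827, -0.1827], "sz": [0, 0, 0, 0], "rx": [0, 0, 0, 0], "ry": [0, 0, 0, 0], "rz": [0, 0, 0, 0]}'
python3 -c "
from h import *
print(tool(P(-.022,0,.045),down(TH+np.pi/2)))
s=look('side')
cv2.imwrite('pics/c3.png',cv2.resize(s['frame'][140:250,180:340],None,fx=5,fy=5))"
```

```text
t: 5.52
position: [0.6479, -0.1467, 0.2202]
orientation: [0.043, -3.141, -0.001]
wrist_force: [-0.3, -0.2, 0.3]
opening: 0.003
gripper_force: 0.0
(array([ 0.0038, -0.0011,  0.1752]), array([ 0.001, -0.   , -0.008]))
```

View pics/c3.png

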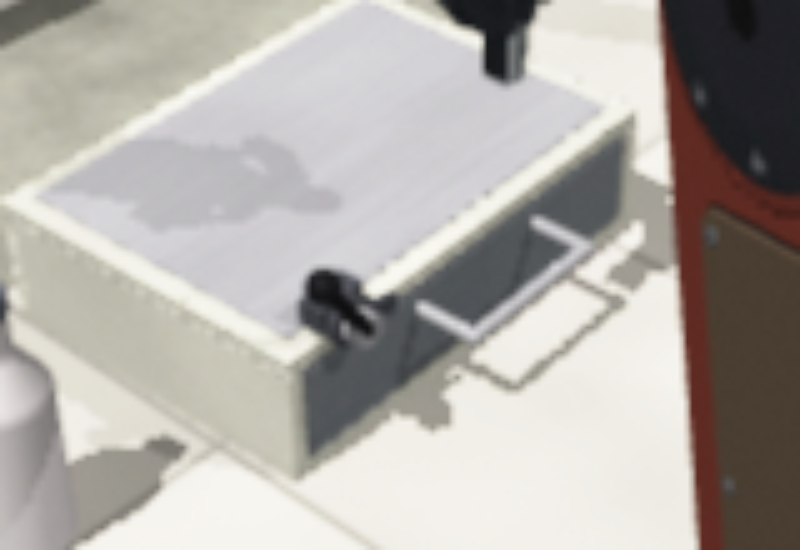

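The ball now shows at crop (325,283), which is side pixel (245,196.6). I'll check what lever angle that means.

```bash
python3 -c "
from h import *
s=look('side')
for a in (.8,1.0,1.2,1.35,1.5,1.57): t=np.pi/4+a; print(a,proj(s,P(-.018,.13-.065*np.cos(t),.104+.065*np.sin(t))).round(1))"
```

```text
0.8 [252.5 187.7]
1.0 [249.6 190.2]
1.2 [246.8 193.3]
1.35 [244.8 195.9]
1.5 [243.1 198.7]
1.57 [242.4 200.1]
```

To row units: 0.175 m / 0.75 = 0.2333, 0.12 m / 0.75 = 0.16.

```bash
python3 shift.py '{"finger_gap": [0, 0, 0, 0], "sx": [0.0053, 0.0053, 0.0053, 0.0053], "sy": [-0.0013, -0.0013, -0.0013, -0.0013], "sz": [0.08, 0.16, 0.2333, 0.2333], "rx": [0, 0, 0, 0], "ry": [0, 0, 0, 0], "rz": [0, 0, 0, 0]}'
python3 shift.py '{"finger_gap": [0, 0, 0, 0, 0], "sx": [0.0267, 0.08, 0.1333, 0.1867, 0.2307], "sy": [0, 0, 0, 0, 0], "sz": [0, 0, 0, 0, 0], "rx": [0, 0, 0, 0, 0], "ry": [0, 0, 0, 0, 0], "rz": [0, 0, 0, 0, 0]}'
python3 shift.py '{"finger_gap": [0, 0], "sx": [0, 0], "sy": [0, 0], "sz": [0, 0], "rx": [0, 0], "ry": [0, 0], "rz": [0, 0]}'
python3 -c "
from h import *
print(tool(P(-.022,0,.045)))"
```

```text
t: 6.12
position: [0.6407, -0.1437, 0.0408]
orientation: [0.049, -3.133, -0.006]
wrist_force: [-1.2, 1.3, 1.7]
opening: -0.0
gripper_force: 0.0
t: 6.75
position: [0.4724, -0.1526, 0.0494]
orientation: [-0.048, 3.136, -0.005]
wrist_force: [3.2, -1.6, 2.3]
opening: -0.001
gripper_force: 1.5
t: 7.0
position: [0.4732, -0.1527, 0.0479]
orientation: [-0.047, 3.138, -0.003]
wrist_force: [-0.3, 0.4, -0.5]
opening: -0.0
gripper_force: 0.0
(array([-1.709e-01, -1.000e-04,  3.400e-03]), None)
```

To row units: -0.17 m / 0.75 = -0.2267, -0.14 m / 0.75 = -0.1867.

```bash
python3 shift.py '{"finger_gap": [0, 0.7, 0.7, 0.7], "sx": [-0.008, -0.008, -0.008, -0.008], "sy": [0, 0, 0, 0], "sz": [-0.0267, -0.1067, -0.1867, -0.2267], "rx": [0, 0, 0, 0], "ry": [0, 0, 0, 0], "rz": [0, 0, 0, 0]}'
cat >> h.py <<'E'
def measure(r):
    out=[]
    for c in ware(r)[1]:
        Q=np.array([ray(r,p,.035)[:2] for p in c[:,0].astype(float)],np.float32)*1000
        (cx,cy),(w,h),a=cv2.minAreaRect(Q)
        if w<h:a+=90
        out.append((round(cx),round(cy),round(max(w,h)),round(min(w,h)),round(np.radians(a),3)))
    return out
E
python3 - <<'E'
from h import *
r=look('top','top2');m=measure(r);print(m)
E
```

```text
t: 7.5
position: [0.4794, -0.1524, 0.2202]
orientation: [-0.047, 3.137, -0.004]
wrist_force: [0.7, 0.2, -0.5]
opening: 0.636
gripper_force: 0.0
[(400, 365, 48, 48, np.float64(0.843)), (532, 198, 100, 35, np.float64(2.622)), (542, 358, 100, 33, np.float64(0.573))]
```

View pics/top2.png

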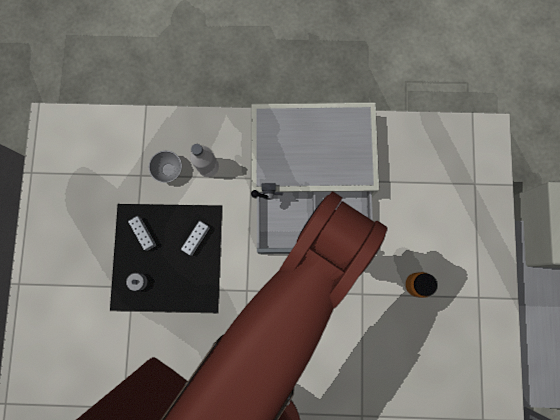

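The drawer is open. I'll take cassette A at (0.532,0.199) first.

Run:
```python
from h import *
print(tool([.532,.199,.10],down(2.622-np.pi+np.pi/2)))
```

```text
(array([-0.0616,  0.3508,  0.1219]), array([-0.003,  0.008,  0.55 ]))
```

To row units: 0.3 m / 0.75 = 0.4, 0.24 m / 0.75 = 0.32, 0.55 rad / 6.2832 = 0.0875.

```bash
python3 shift.py '{"finger_gap": [0.8, 0.8, 0.8, 0.8, 0.8], "sx": [-0.0133, -0.0267, -0.0533, -0.0667, -0.0827], "sy": [0.08, 0.16, 0.24, 0.32, 0.4], "sz": [0, 0, 0.0267, 0.0533, 0.08], "rx": [0, 0, 0, 0, 0], "ry": [0, 0, 0, 0, 0], "rz": [0.0159, 0.0318, 0.0477, 0.0716, 0.0875]}' >/dev/null
python3 shift.py '{"finger_gap": [0.8, 0.8], "sx": [0, 0], "sy": [0, 0], "sz": [0, 0], "rx": [0, 0], "ry": [0, 0], "rz": [0, 0]}'
python3 - <<'E'
from h import *
print(tool([.532,.199,.10],down(2.622-np.pi+np.pi/2)))
E
```

```text
t: 8.43
position: [0.5298, 0.1435, 0.158]
orientation: [0.806, 3.036, -0.0]
wrist_force: [-0.1, 0.1, 0.4]
opening: 0.8
gripper_force: 0.0
(array([0.0256, 0.0493, 0.058 ]), array([-0.   ,  0.   ,  0.001]))
```

To row units: 0.152 m / 0.75 = 0.2027, 0.12 m / 0.75 = 0.16.

```bash
python3 shift.py '{"finger_gap": [0.8, 0.8, 0.8, 0.8, 0.8], "sx": [0.0347, 0.0347, 0.0347, 0.0347, 0.0347], "sy": [0.0653, 0.0653, 0.0653, 0.0653, 0.0653], "sz": [0.0267, 0.0933, 0.16, 0.2027, 0.2027], "rx": [0, 0, 0, 0, 0], "ry": [0, 0, 0, 0, 0], "rz": [0, 0, 0, 0, 0]}'
python3 shift.py '{"finger_gap": [0, 0, 0, 0, 0], "sx": [0, 0, 0, 0, 0], "sy": [0, 0, 0, 0, 0], "sz": [0, 0, 0, 0, 0], "rx": [0, 0, 0, 0, 0], "ry": [0, 0, 0, 0, 0], "rz": [0, 0, 0, 0, 0]}' 40
python3 shift.py '{"finger_gap": [0, 0, 0, 0], "sx": [0, 0, 0, 0], "sy": [0, 0, 0, 0], "sz": [-0.04, -0.12, -0.1733, -0.1733], "rx": [0, 0, 0, 0], "ry": [0, 0, 0, 0], "rz": [0, 0, 0, 0]}'
python3 - <<'E'
from h import *
print(tool(P(-.17+.082,.0815+.039,.12),down(TH+np.pi/2)))
E
```

```text
t: 9.05
position: [0.5298, 0.197, 0.004]
orientation: [-0.81, -3.032, 0.003]
wrist_force: [-0.5, -0.7, -0.8]
opening: 0.797
gripper_force: 0.0
t: 9.68
position: [0.5331, 0.1984, 0.0082]
orientation: [0.808, 3.032, 0.002]
wrist_force: [0.6, -1.1, 6.2]
opening: 0.365
gripper_force: 40.9
t: 10.18
position: [0.5338, 0.1987, 0.1408]
orientation: [0.807, 3.029, 0.004]
wrist_force: [-0.6, 0.6, -1.0]
opening: 0.365
gripper_force: 40.1
(array([-0.1482, -0.1783,  0.0209]), array([ 0.003,  0.007, -0.556]))
```

To row units: -0.178 m / 0.75 = -0.2373, -0.12 m / 0.75 = -0.16, -0.18 rad / 6.2832 = -0.0286.

```bash
python3 shift.py '{"finger_gap": [0, 0, 0, 0, 0], "sx": [-0.04, -0.08, -0.12, -0.16, -0.1973], "sy": [-0.048, -0.096, -0.144, -0.192, -0.2373], "sz": [0, 0, 0, 0, 0], "rx": [0, 0, 0, 0, 0], "ry": [0, 0, 0, 0, 0], "rz": [-0.0286, -0.0573, -0.0885, -0.0885, -0.0885]}' >/dev/null
python3 shift.py '{"finger_gap": [0, 0], "sx": [0, 0], "sy": [0, 0], "sz": [0, 0], "rx": [0, 0], "ry": [0, 0], "rz": [0, 0]}'
python3 - <<'E'
from h import *
print(tool(P(-.17+.082,.0815+.039,.021),down(TH+np.pi/2)))
r=look('top');print(measure(r))
E
```

```text
t: 11.05
position: [0.5705, -0.0293, 0.1352]
orientation: [0.055, -3.14, -0.001]
wrist_force: [-0.4, 0.8, -1.2]
opening: 0.365
gripper_force: 40.2
(array([-0.0034, -0.0005,  0.1142]), array([ 0.   , -0.001, -0.   ]))
[(400, 365, 48, 48, np.float64(0.843)), (267, 350, 498, 209, np.float64(3.065)), (542, 358, 100, 33, np.float64(0.573))]
```

To row units: 0.114 m / 0.75 = 0.152, 0.106 m / 0.75 = 0.1413.

```bash
python3 shift.py '{"finger_gap": [0, 0, 0, 0, 0], "sx": [-0.004, -0.004, -0.004, -0.004, -0.004], "sy": [0, 0, 0, 0, 0], "sz": [0.0667, 0.12, 0.1413, 0.152, 0.152], "rx": [0, 0, 0, 0, 0], "ry": [0, 0, 0, 0, 0], "rz": [0, 0, 0, 0, 0]}'
python3 shift.py '{"finger_gap": [0.47, 0.47], "sx": [0, 0], "sy": [0, 0], "sz": [0, 0], "rx": [0, 0], "ry": [0, 0], "rz": [0, 0]}'
python3 shift.py '{"finger_gap": [0.47, 0.47, 0.7, 0.8], "sx": [0, 0, 0, 0], "sy": [0, 0, 0, 0], "sz": [-0.04, -0.1067, -0.16, -0.16], "rx": [0, 0, 0, 0], "ry": [0, 0, 0, 0], "rz": [0, 0, 0, 0]}'
python3 - <<'E'
from h import *
print(tool([.542,.358,.14],down(.573+np.pi/2)))
E
```

```text
t: 11.72
position: [0.5754, -0.0293, 0.0237]
orientation: [-0.057, 3.138, -0.001]
wrist_force: [0.3, 0.8, -2.0]
opening: 0.364
gripper_force: 40.3
t: 11.98
position: [0.5744, -0.0297, 0.0225]
orientation: [-0.055, 3.14, -0.001]
wrist_force: [0.1, -0.4, -0.5]
opening: 0.468
gripper_force: 0.0
t: 12.48
position: [0.5761, -0.0303, 0.146]
orientation: [-0.055, 3.135, -0.003]
wrist_force: [-0.4, -0.3, 0.1]
opening: 0.798
gripper_force: 0.0
(array([0.0205, 0.3892, 0.005 ]), array([-0.004,  0.006, -0.538]))
```

To row units: 0.3 m / 0.75 = 0.4, 0.24 m / 0.75 = 0.32, -0.538 rad / 6.2832 = -0.0856.

```bash
python3 shift.py '{"finger_gap": [0.8, 0.8, 0.8, 0.8, 0.8], "sx": [0.0053, 0.0107, 0.016, 0.0213, 0.0267], "sy": [0.08, 0.16, 0.24, 0.32, 0.4], "sz": [0, 0, 0, 0, 0], "rx": [0, 0, 0, 0, 0], "ry": [0, 0, 0, 0, 0], "rz": [-0.0159, -0.0318, -0.0477, -0.0637, -0.0856]}' >/dev/null
python3 shift.py '{"finger_gap": [0.8, 0.8], "sx": [0, 0], "sy": [0, 0], "sz": [0, 0], "rx": [0, 0], "ry": [0, 0], "rz": [0, 0]}'
python3 - <<'E'
from h import *
r=look('top');print(measure(r),tool([.542,.358,.006],down(.573+np.pi/2)))
r=look('side','side3')
E
```

```text
t: 13.35
position: [0.5429, 0.2694, 0.1408]
orientation: [0.888, -3.012, 0.001]
wrist_force: [0.8, 0.2, -0.6]
opening: 0.798
gripper_force: 0.0
[(216, 261, 285, 169, np.float64(2.761)), (514, 340, 34, 33, np.float64(0.58)), (651, 304, 295, 67, np.float64(1.213))] (array([-0.0474,  0.0757,  0.135 ]), array([-0.   , -0.001, -0.001]))
```

View pics/side3.png

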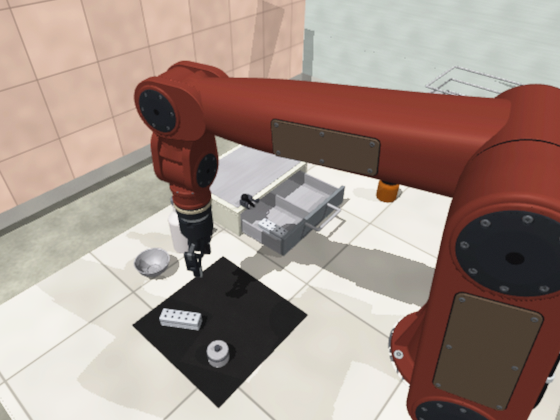

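The side view shows cassette A in the left bay at (270,225). Cassette B is still at (181,319) and the pot at (218,353). I'll go on with B.

To row units: 0.135 m / 0.75 = 0.18, 0.11 m / 0.75 = 0.1467.

```bash
python3 shift.py '{"finger_gap": [0.8, 0.8, 0.8, 0.8, 0.8], "sx": [-0.0533, -0.0627, -0.0627, -0.0627, -0.0627], "sy": [0.0533, 0.1013, 0.1013, 0.1013, 0.1013], "sz": [0.0267, 0.08, 0.1467, 0.18, 0.18], "rx": [0, 0, 0, 0, 0], "ry": [0, 0, 0, 0, 0], "rz": [0, 0, 0, 0, 0]}'
python3 shift.py '{"finger_gap": [0, 0, 0, 0, 0], "sx": [0, 0, 0, 0, 0], "sy": [0, 0, 0, 0, 0], "sz": [0, 0, 0, 0, 0], "rx": [0, 0, 0, 0, 0], "ry": [0, 0, 0, 0, 0], "rz": [0, 0, 0, 0, 0]}' 40
python3 shift.py '{"finger_gap": [0, 0, 0, 0], "sx": [0, 0, 0, 0], "sy": [0, 0, 0, 0], "sz": [-0.04, -0.12, -0.18, -0.18], "rx": [0, 0, 0, 0], "ry": [0, 0, 0, 0], "rz": [0, 0, 0, 0]}'
python3 - <<'E'
from h import *
print(tool(P(-.17+.082,.0815-.039,.14),down(TH+np.pi/2)))
E
```

```text
t: 14.08
position: [0.5403, 0.3569, 0.0042]
orientation: [0.884, -3.01, 0.001]
wrist_force: [-0.2, -0.3, 0.2]
opening: 0.798
gripper_force: 0.0
t: 14.7
position: [0.5432, 0.3592, 0.0089]
orientation: [-0.887, 3.01, -0.0]
wrist_force: [0.6, -0.9, 6.3]
opening: 0.367
gripper_force: 42.0
t: 15.2
position: [0.5442, 0.3599, 0.1474]
orientation: [-0.886, 3.005, 0.001]
wrist_force: [0.7, -0.1, -1.9]
opening: 0.363
gripper_force: 41.1
(array([ 0.2264, -0.4103,  0.0063]), array([0.001, 0.008, 0.538]))
```

To row units: -0.265 m / 0.75 = -0.3533, -0.21 m / 0.75 = -0.28, 0.538 rad / 6.2832 = 0.0856.

```bash
python3 shift.py '{"finger_gap": [0, 0, 0, 0, 0], "sx": [0.04, 0.08, 0.12, 0.16, 0.2], "sy": [-0.0667, -0.1333, -0.2067, -0.28, -0.3533], "sz": [0, 0, 0, 0, 0], "rx": [0, 0, 0, 0, 0], "ry": [0, 0, 0, 0, 0], "rz": [0.0239, 0.0477, 0.0716, 0.0856, 0.0856]}' >/dev/null
python3 shift.py '{"finger_gap": [0, 0], "sx": [0, 0], "sy": [0, 0], "sz": [0, 0], "rx": [0, 0], "ry": [0, 0], "rz": [0, 0]}'
python3 - <<'E'
from h import *
print(tool(P(-.17+.082,.0815-.039,.14),down(TH+np.pi/2)))
E
```

```text
t: 16.08
position: [0.5588, 0.0554, 0.141]
orientation: [0.054, -3.14, -0.001]
wrist_force: [0.1, -0.3, -1.3]
opening: 0.364
gripper_force: 41.0
(array([-0.0121, -0.1635,  0.0009]), array([ 0.   , -0.001, -0.001]))
```

To row units: -0.1635 m / 0.75 = -0.218, -0.11 m / 0.75 = -0.1467.

```bash
python3 shift.py '{"finger_gap": [0, 0, 0, 0, 0], "sx": [-0.0053, -0.0107, -0.016, -0.016, -0.016], "sy": [-0.0733, -0.1467, -0.218, -0.218, -0.218], "sz": [0, 0, 0, 0, 0], "rx": [0, 0, 0, 0, 0], "ry": [0, 0, 0, 0, 0], "rz": [0, 0, 0, 0, 0]}'
python3 - <<'E'
from h import *
r=look('top');s=look('side')
cv2.imwrite('pics/c4.png',np.hstack([cv2.resize(r['frame'][180:260,240:340],None,fx=4,fy=4),cv2.resize(s['frame'][170:270,220:320],None,fx=4,fy=3.2)]))
print(tool(P(-.17+.082,.0815-.039,.022),down(TH+np.pi/2)))
E
```

```text
t: 16.7
position: [0.577, -0.1061, 0.1413]
orientation: [0.057, -3.14, -0.001]
wrist_force: [0.5, 0.2, -1.8]
opening: 0.367
gripper_force: 41.1
(array([ 0.0005, -0.0019,  0.1196]), array([ 0.   , -0.   ,  0.003]))
```

View pics/c4.png

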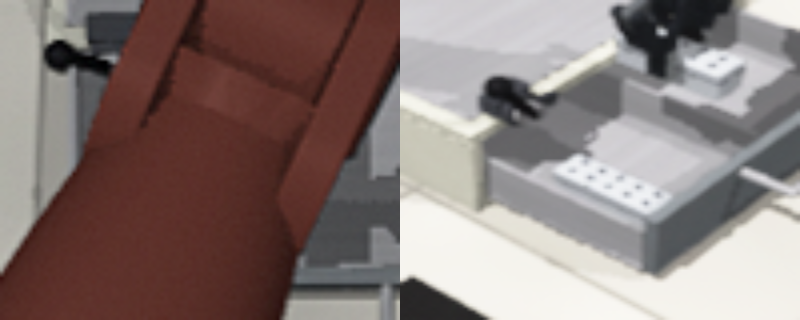

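The crop shows cassette A lying flat along the left wall. The other half of the bay is free, so I'll place B there.

To row units: 0.1195 m / 0.75 = 0.1593, 0.11 m / 0.75 = 0.1467.

```bash
python3 shift.py '{"finger_gap": [0, 0, 0, 0, 0], "sx": [0, 0, 0, 0, 0], "sy": [-0.0013, -0.0013, -0.0013, -0.0013, -0.0013], "sz": [0.0667, 0.12, 0.1467, 0.1593, 0.1593], "rx": [0, 0, 0, 0, 0], "ry": [0, 0, 0, 0, 0], "rz": [0, 0, 0, 0, 0]}'
python3 shift.py '{"finger_gap": [0.47, 0.47], "sx": [0, 0], "sy": [0, 0], "sz": [0, 0], "rx": [0, 0], "ry": [0, 0], "rz": [0, 0]}'
python3 shift.py '{"finger_gap": [0.47, 0.47, 0.7, 0.9], "sx": [0, 0, 0, 0], "sy": [0, 0, 0, 0], "sz": [-0.04, -0.1067, -0.16, -0.16], "rx": [0, 0, 0, 0], "ry": [0, 0, 0, 0], "rz": [0, 0, 0, 0]}'
python3 - <<'E'
from h import *
print(tool([.400,.365,.14]));r=look('top');print(measure(r))
E
```

```text
t: 17.42
position: [0.5786, -0.1084, 0.0242]
orientation: [-0.057, 3.138, -0.002]
wrist_force: [0.3, -0.0, -2.0]
opening: 0.368
gripper_force: 41.1
t: 17.68
position: [0.5776, -0.1088, 0.023]
orientation: [-0.055, 3.14, -0.001]
wrist_force: [0.4, -0.6, 0.1]
opening: 0.468
gripper_force: 0.0
t: 18.18
position: [0.5792, -0.1096, 0.1465]
orientation: [-0.055, 3.135, -0.005]
wrist_force: [0.7, -0.3, 0.2]
opening: 0.872
gripper_force: 0.0
(array([0.1624, 0.4806, 0.0041]), None)
[(288, 267, 239, 180, np.float64(0.751)), (400, 365, 48, 48, np.float64(0.843))]
```

To row units: 0.3 m / 0.75 = 0.4, 0.24 m / 0.75 = 0.32.

```bash
python3 shift.py '{"finger_gap": [1, 1, 1, 1, 1], "sx": [0.0267, 0.0533, 0.08, 0.1067, 0.1333], "sy": [0.08, 0.16, 0.24, 0.32, 0.4], "sz": [0, 0, 0, 0, 0], "rx": [0, 0, 0, 0, 0], "ry": [0, 0, 0, 0, 0], "rz": [0, 0, 0, 0, 0]}' >/dev/null
python3 shift.py '{"finger_gap": [1, 1, 1, 1, 1], "sx": [0.0267, 0.0533, 0.0827, 0.0827, 0.0827], "sy": [0.08, 0.16, 0.24, 0.24, 0.24], "sz": [0, 0, 0, 0, 0], "rx": [0, 0, 0, 0, 0], "ry": [0, 0, 0, 0, 0], "rz": [0, 0, 0, 0, 0]}'
python3 - <<'E'
from h import *
s=look('side','side4');f=s['frame']
print(tool([.400,.365,.010]),arm.get_state()['q'].round(2),proj(s,[.4,.365,.05]))
E
```

```text
t: 19.48
position: [0.3989, 0.3616, 0.1409]
orientation: [0.057, -3.139, 0.002]
wrist_force: [-0.1, -0.1, -0.4]
opening: 0.999
gripper_force: 0.0
(array([-0.0008,  0.0041,  0.1312]), None) [ 0.49 -0.08 -0.25  1.4  -0.    0.46] [216.1311206  346.10108383]
```

View pics/side4.png

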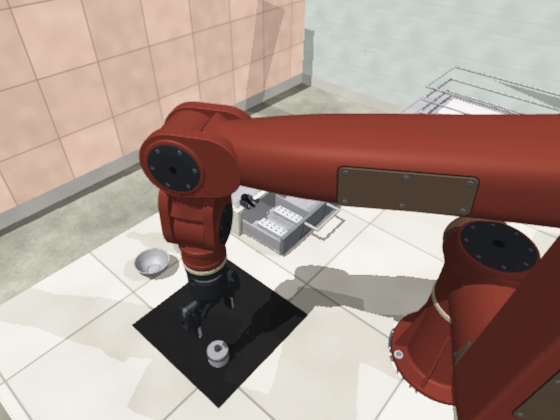

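The side view shows both cassettes flat in the left bay at about (288,213) and (272,228). The pot is at (218,352), under the gripper.

To row units: 0.131 m / 0.75 = 0.1747, 0.12 m / 0.75 = 0.16.

```bash
python3 shift.py '{"finger_gap": [1, 1, 1, 1, 1], "sx": [-0.0013, -0.0013, -0.0013, -0.0013, -0.0013], "sy": [0.0053, 0.0053, 0.0053, 0.0053, 0.0053], "sz": [0.0533, 0.1067, 0.16, 0.1747, 0.1747], "rx": [0, 0, 0, 0, 0], "ry": [0, 0, 0, 0, 0], "rz": [0, 0, 0, 0, 0]}'
python3 shift.py '{"finger_gap": [0, 0, 0, 0, 0], "sx": [0, 0, 0, 0, 0], "sy": [0, 0, 0, 0, 0], "sz": [0, 0, 0, 0, 0], "rx": [0, 0, 0, 0, 0], "ry": [0, 0, 0, 0, 0], "rz": [0, 0, 0, 0, 0]}' 40
python3 shift.py '{"finger_gap": [0, 0, 0, 0], "sx": [0, 0, 0, 0], "sy": [0, 0, 0, 0], "sz": [-0.04, -0.12, -0.18, -0.18], "rx": [0, 0, 0, 0], "ry": [0, 0, 0, 0], "rz": [0, 0, 0, 0]}'
python3 - <<'E'
from h import *
print(tool(P(-.17+.075,-.0815,.15),down(TH+np.pi/2)))
E
```

```text
t: 20.15
position: [0.4007, 0.365, 0.0113]
orientation: [0.053, -3.14, 0.001]
wrist_force: [-0.1, -0.5, -0.0]
opening: 0.999
gripper_force: 0.0
t: 20.78
position: [0.4016, 0.3663, 0.013]
orientation: [-0.055, 3.139, 0.001]
wrist_force: [-0.5, -2.1, 6.6]
opening: 0.574
gripper_force: 40.9
t: 21.28
position: [0.4027, 0.3673, 0.1512]
orientation: [-0.056, 3.134, 0.005]
wrist_force: [-0.4, 0.5, -2.2]
opening: 0.571
gripper_force: 42.1
(array([-1.499e-01, -6.047e-01,  2.000e-04]), array([0.003, 0.007, 0.   ]))
```

To row units: -0.3 m / 0.75 = -0.4, -0.24 m / 0.75 = -0.32.

```bash
python3 shift.py '{"finger_gap": [0, 0, 0, 0, 0], "sx": [-0.02, -0.04, -0.06, -0.08, -0.1], "sy": [-0.08, -0.16, -0.24, -0.32, -0.4], "sz": [0, 0, 0, 0, 0], "rx": [0, 0, 0, 0, 0], "ry": [0, 0, 0, 0, 0], "rz": [0, 0, 0, 0, 0]}' >/dev/null
python3 shift.py '{"finger_gap": [0, 0, 0, 0, 0], "sx": [-0.02, -0.04, -0.06, -0.08, -0.1], "sy": [-0.08, -0.16, -0.24, -0.32, -0.4], "sz": [0, 0, 0, 0, 0], "rx": [0, 0, 0, 0, 0], "ry": [0, 0, 0, 0, 0], "rz": [0, 0, 0, 0, 0]}'
python3 shift.py '{"finger_gap": [0, 0], "sx": [0, 0], "sy": [0, 0], "sz": [0, 0], "rx": [0, 0], "ry": [0, 0], "rz": [0, 0]}'
python3 - <<'E'
from h import *
print(tool(P(-.17+.075,-.0815,.026),down(TH+np.pi/2)))
r=look('side','side5')
E
```

```text
t: 22.52
position: [0.5714, -0.2302, 0.1452]
orientation: [0.055, -3.14, -0.001]
wrist_force: [0.4, -0.1, -1.5]
opening: 0.575
gripper_force: 42.3
t: 22.78
position: [0.5709, -0.2281, 0.1451]
orientation: [0.055, -3.14, -0.002]
wrist_force: [-1.2, 0.4, -1.5]
opening: 0.573
gripper_force: 42.5
(array([-0.0031, -0.0039,  0.1191]), array([ 0.001, -0.001, -0.   ]))
```

View pics/side5.png

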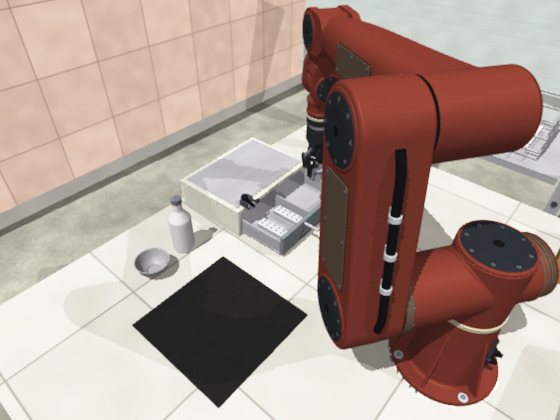

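The side view shows an empty mat and both cassettes lying in the bay at (275,218). I'll lower the pot into the right bay.

To row units: 0.119 m / 0.75 = 0.1587, 0.11 m / 0.75 = 0.1467.

```bash
python3 shift.py '{"finger_gap": [0, 0, 0, 0, 0], "sx": [-0.004, -0.004, -0.004, -0.004, -0.004], "sy": [-0.0053, -0.0053, -0.0053, -0.0053, -0.0053], "sz": [0.0667, 0.12, 0.1467, 0.1587, 0.1587], "rx": [0, 0, 0, 0, 0], "ry": [0, 0, 0, 0, 0], "rz": [0, 0, 0, 0, 0]}'
python3 shift.py '{"finger_gap": [0.8, 0.8, 0.8], "sx": [0, 0, 0], "sy": [0, 0, 0], "sz": [0, 0, 0], "rx": [0, 0, 0], "ry": [0, 0, 0], "rz": [0, 0, 0]}'
python3 shift.py '{"finger_gap": [0.8, 0.8, 0.8, 0, 0], "sx": [0, 0, 0, 0.08, 0.1467], "sy": [0, 0, 0, 0, 0], "sz": [-0.04, -0.12, -0.2, -0.2, -0.2], "rx": [0, 0, 0, 0, 0], "ry": [0, 0, 0, 0, 0], "rz": [0, 0, 0, 0, 0]}'
python3 - <<'E'
from h import *
r=look('top');s=look('side')
cv2.imwrite('pics/c5.png',np.hstack([cv2.resize(r['frame'][180:260,240:390],None,fx=4,fy=4)[:,:],cv2.resize(s['frame'][150:270,220:340],None,fx=1.6,fy=320/120)]))
print(tool(P(-.17-.046-.03,0,.06),down(TH+np.pi/2)))
E
```

```text
t: 23.45
position: [0.5757, -0.2323, 0.0291]
orientation: [-0.057, 3.139, -0.002]
wrist_force: [-0.4, 0.1, -1.8]
opening: 0.571
gripper_force: 42.8
t: 23.82
position: [0.5748, -0.2326, 0.0277]
orientation: [-0.055, 3.141, -0.001]
wrist_force: [0.5, 0.7, 0.3]
opening: 0.802
gripper_force: 0.0
t: 24.45
position: [0.464, -0.2368, 0.1784]
orientation: [-0.056, 3.14, -0.003]
wrist_force: [-0.6, -0.2, -0.5]
opening: 0.382
gripper_force: 0.0
(array([0.0381, 0.0813, 0.1171]), array([ 0.001, -0.002, -0.002]))
```

View pics/c5.png

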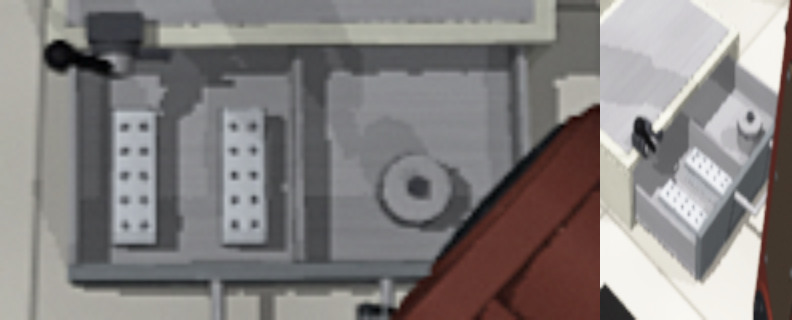

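All three are placed: the cassettes at crop (134,175) and (244,175), the pot upright at (417,187). Next I'll push the drawer home.

Units first: shifts go in shares of 0.75 m and turns go in shares of 360 degrees. So 0.127 m / 0.75 = 0.1693, 0.081 m / 0.75 = 0.108.

```bash
python3 shift.py '{"finger_gap": [0, 0, 0, 0, 0], "sx": [0.0507, 0.0507, 0.0507, 0.0507, 0.0507], "sy": [0.0533, 0.108, 0.108, 0.108, 0.108], "sz": [0, 0.04, 0.1067, 0.1693, 0.1693], "rx": [0, 0, 0, 0, 0], "ry": [0, 0, 0, 0, 0], "rz": [0, 0, 0, 0, 0]}'
python3 - <<'E'
from h import *
print(tool(P(-.062,0,.05),down(TH+np.pi/2)))
E
```

```text
t: 25.18
position: [0.4219, -0.1549, 0.0475]
orientation: [0.055, -3.137, -0.006]
wrist_force: [-0.1, 0.1, 0.0]
opening: 0.004
gripper_force: 0.0
(array([-0.1822, -0.0007, -0.0033]), array([ 0.004, -0.005,  0.   ]))
```

To row units: -0.14 m / 0.75 = -0.1867, -0.11 m / 0.75 = -0.1467.

```bash
python3 shift.py '{"finger_gap": [0, 0, 0, 0, 0], "sx": [-0.0267, -0.0667, -0.1067, -0.1467, -0.1867], "sy": [0, 0, 0, 0, 0], "sz": [0, 0, 0, 0, 0], "rx": [0, 0, 0, 0, 0], "ry": [0, 0, 0, 0, 0], "rz": [0, 0, 0, 0, 0]}'
python3 shift.py '{"finger_gap": [0, 0, 0, 0], "sx": [-0.0267, -0.0453, -0.056, -0.056], "sy": [0, 0, 0, 0], "sz": [0, 0, 0, 0], "rx": [0, 0, 0, 0], "ry": [0, 0, 0, 0], "rz": [0, 0, 0, 0]}'
python3 shift.py '{"finger_gap": [0, 0, 0], "sx": [-0.0027, -0.0053, -0.0053], "sy": [0, 0, 0], "sz": [0, 0, 0], "rx": [0, 0, 0], "ry": [0, 0, 0], "rz": [0, 0, 0]}'
python3 - <<'E'
from h import *
print(tool(P(-.062,0,.05)))
E
```

```text
t: 25.8
position: [0.5653, -0.1521, 0.0525]
orientation: [-0.055, 3.141, -0.001]
wrist_force: [-2.9, -0.4, 2.2]
opening: 0.002
gripper_force: 1.7
t: 26.3
position: [0.6052, -0.1509, 0.0522]
orientation: [0.055, -3.139, 0.002]
wrist_force: [-10.3, -1.5, 7.1]
opening: 0.0
gripper_force: 5.1
t: 26.68
position: [0.6055, -0.1508, 0.0521]
orientation: [0.053, -3.132, 0.002]
wrist_force: [-30.1, -0.5, 18.8]
opening: 0.001
gripper_force: 15.2
(array([0.0014, 0.0017, 0.0021]), None)
```

```bash
python3 shift.py '{"finger_gap": [0, 0, 0, 0, 0], "sx": [0.0267, 0.0533, 0.0533, 0.0533, 0.0533], "sy": [0, 0, 0, 0, 0], "sz": [0, 0, -0.08, -0.16, -0.2267], "rx": [0, 0, 0, 0, 0], "ry": [0, 0, 0, 0, 0], "rz": [0, 0, 0, 0, 0]}'
python3 - <<'E'
from h import *
print(tool(P(-.018,.225,.22),down(TH+np.pi/2)))
r=look('top');s=look('side')
cv2.imwrite('pics/c6.png',np.hstack([cv2.resize(r['frame'][130:230,140:290],None,fx=3,fy=3),cv2.resize(s['frame'][150:250,210:310],None,fx=3,fy=3)]))
E
```

```text
t: 27.3
position: [0.5702, -0.1518, 0.2248]
orientation: [-0.055, 3.138, -0.003]
wrist_force: [0.5, -0.4, -0.3]
opening: -0.002
gripper_force: 0.0
(array([-0.0779,  0.2265,  0.0047]), array([-0.002,  0.003, -0.   ]))
```

View pics/c6.png

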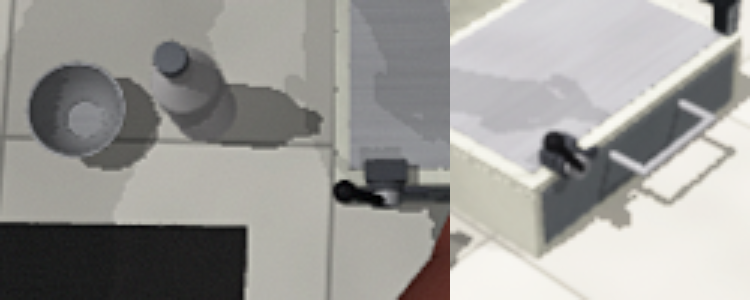

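The drawer is flush and the lever still leans left, with the ball at crop (345,190). Now I'll swing the lever back.

To row units: 0.226 m / 0.75 = 0.3013, -0.078 m / 0.75 = -0.104.

```bash
python3 shift.py '{"finger_gap": [0, 0, 0, 0, 0], "sx": [-0.0267, -0.0533, -0.08, -0.104, -0.104], "sy": [0.0733, 0.1467, 0.22, 0.3013, 0.3013], "sz": [0, 0, 0, 0.0067, 0.0067], "rx": [0, 0, 0, 0, 0], "ry": [0, 0, 0, 0, 0], "rz": [0, 0, 0, 0, 0]}' >/dev/null
python3 shift.py '{"finger_gap": [0, 0, 0], "sx": [0, 0, 0], "sy": [0, 0, 0], "sz": [0.0667, 0.1133, 0.1133], "rx": [0, 0, 0], "ry": [0, 0, 0], "rz": [0, 0, 0]}'
python3 - <<'E'
from h import *
print(tool(P(-.018,.114,.135),down(TH+np.pi/2)))
E
```

```text
t: 28.4
position: [0.6378, 0.0765, 0.1278]
orientation: [0.054, -3.136, -0.0]
wrist_force: [-0.2, -0.5, 0.4]
opening: 0.003
gripper_force: 0.0
(array([-0.0024, -0.1104, -0.0072]), array([ 0.   , -0.005, -0.001]))
```

To row units: -0.1 m / 0.75 = -0.1333, -0.09 m / 0.75 = -0.12.

```bash
python3 shift.py '{"finger_gap": [0, 0, 0, 0, 0], "sx": [-0.0027, -0.0027, -0.0027, -0.0027, -0.0027], "sy": [-0.0267, -0.06, -0.0933, -0.12, -0.1333], "sz": [-0.004, -0.004, -0.004, -0.004, -0.004], "rx": [0, 0, 0, 0, 0], "ry": [0, 0, 0, 0, 0], "rz": [0, 0, 0, 0, 0]}'
python3 shift.py '{"finger_gap": [0, 0, 0, 0], "sx": [0, 0, 0, 0], "sy": [-0.0053, -0.0107, -0.0147, -0.0147], "sz": [0, 0, 0, 0], "rx": [0, 0, 0, 0], "ry": [0, 0, 0, 0], "rz": [0, 0, 0, 0]}'
python3 - <<'E'
from h import *
print(tool(P(-.018,.114,.135)))
E
```

```text
t: 29.02
position: [0.646, -0.0243, 0.1348]
orientation: [-0.053, 3.139, 0.0]
wrist_force: [0.6, 4.6, 0.2]
opening: 0.004
gripper_force: 1.6
t: 29.52
position: [0.6454, -0.0322, 0.1331]
orientation: [0.057, -3.141, -0.004]
wrist_force: [0.5, 7.6, 0.6]
opening: 0.003
gripper_force: 3.4
(array([ 0.0014, -0.0015, -0.0019]), None)
```

To row units: -0.007 m / 0.75 = -0.0093, -0.004 m / 0.75 = -0.0053.

```bash
python3 shift.py '{"finger_gap": [0, 0, 0], "sx": [0, 0, 0], "sy": [-0.0053, -0.0093, -0.0093], "sz": [0, 0, 0], "rx": [0, 0, 0], "ry": [0, 0, 0], "rz": [0, 0, 0]}'
python3 shift.py '{"finger_gap": [0, 0, 0, 0, 0], "sx": [0, 0, 0.08, 0.16, 0.2], "sy": [0.0133, 0.0267, 0.0267, 0.0267, 0.0267], "sz": [-0.0133, -0.08, -0.1467, -0.1467, -0.1467], "rx": [0, 0, 0, 0, 0], "ry": [0, 0, 0, 0, 0], "rz": [0, 0, 0, 0, 0]}'
python3 - <<'E'
from h import *
r=look('top');s=look('side')
cv2.imwrite('pics/c7.png',np.hstack([cv2.resize(r['frame'][150:230,240:340],None,fx=4,fy=4),cv2.resize(s['frame'][150:230,220:320],None,fx=4,fy=4)]))
for a in (0,.1,.2,.3,.5): t=np.pi/4+a;X_=P(-.018,.13-.065*np.cos(t),.104+.065*np.sin(t)); print(a,(proj(s,X_)-[220,150])*4+[400,0],(proj(r,X_)-[240,150])*4)
E
```

```text
t: 29.9
position: [0.6454, -0.034, 0.1329]
orientation: [0.063, -3.141, -0.017]
wrist_force: [-0.3, 30.6, 4.4]
opening: -0.004
gripper_force: 12.0
t: 30.52
position: [0.4938, -0.0265, 0.2447]
orientation: [-0.055, 3.139, -0.004]
wrist_force: [0.3, 0.3, 0.5]
opening: -0.001
gripper_force: 0.0
0 [571.40662627 142.18012713] [180.60582077 176.66341705]
0.1 [567.22708822 140.52939799] [173.45688129 175.45046742]
0.2 [562.6626338  139.64731527] [165.65110417 174.38068875]
0.3 [557.75516242 139.55338469] [157.27073967 173.46749211]
0.5 [547.10271461 141.76708478] [139.15747019 172.15537368]
```

View pics/c7.png

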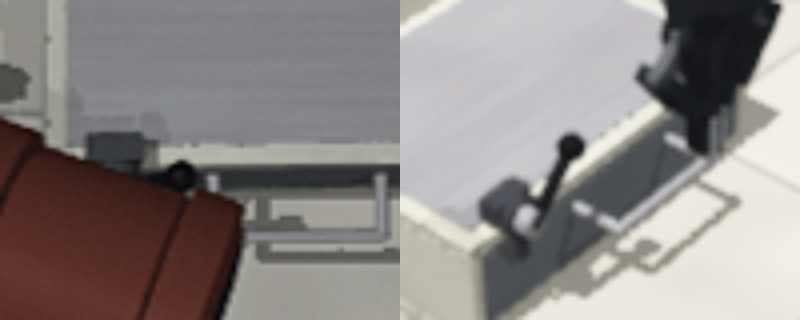

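The ball is at (570,146) in the side crop and (181,175) in the top crop, which matches 0 rad. The lever is locked, the drawer is shut and the arm is clear.

```bash
python3 -c "
from station import arm
print(arm.finish_job())"
```

```text
the job is handed in; nothing more can be done
None
```

I've handed the job in. Both cassettes lie flat in the left-hand bay and the one pot present stands upright in the right-hand bay. The drawer is home, the lever is back at locked, and the bottle, jar and bowl were left alone. The hand-in returned no verdict.

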